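# Click the lamp tester's dial to green, then press test

## Robot

A 7-joint arm with a two-finger parallel gripper is mounted at the origin on the work surface. World frame = base frame: x ahead of the robot, y to its left, z up, the work surface at z = 0. Lengths are in m, angles in rad, forces in N, time in s.
With the tool pointing down it reaches from about 0.35 to 0.9 m from the base axis. Payload 8.1 kg.
Tool frame: the origin (TCP) lies on the mounting face of the last link; the fingertips stand 173 mm ahead of it and the grasp point (between the pads) lies 155 mm ahead of it; z points along the fingers, x is the direction in which the jaws open and shut, and the axes are right-handed (so a half turn about z gives the same grasp; the last joint's range is limited). The gripper opens to 85 mm and grips with 20 to 120 N. Pads are 22 mm wide; open, the fingers measure 114 mm over their backs; the gripper's body (76 mm by 85 mm) begins 54 mm behind the grasp point. The pads swing forward as they close: fully open they stand 13 mm farther back than shut.
Start: joints at [-1.268, 0.434, 0.025, 1.573, -0.012, 1.134, -0.075], TCP at [0.247, 0.574, 0.405] pointing down, gripper open.
Joint ranges: [-2.62, 2.62], [-0.44, 2.09], [-1.27, 1.32], [0.08, 2.57], [-1.32, 4.46], [0.12, 2], [-2.74, 2.74]. Speed limits (rad/s): [2.22, 2.22, 3.01, 3.01, 3.14, 3.14, 3.14].

## Interface

Orientations are given as [roll, pitch, yaw] about the fixed x, y, z axes, in that order (R = Rz(yaw) Ry(pitch) Rx(roll)).
In Python, from plant import env, imaging, ticket gives the robot as it stands.
- The arm moves only by the tool drive_tool, never from a script. Its argument "deltas" is one flat list of numbers, 5 for each row, row after row: the shift along the world's x, y, z in units of 25 mm (1.0 is 25 mm), then the turn about the world's z in units of 5 degrees (1.0 is 5 degrees), then the finger opening in mm, from 0 to 85.4. A call has 1 to 20 rows; each row is the pose to reach, as a shift and turn from the pose measured when the call began; what a row does not reach only later rows make up. A row lasts 1/8 s, in which the tool goes at most 62.5 mm and 10.7 degrees, less where a joint would pass 70% of its speed; a pose out of reach is approached as far as the arm can. A call with a gripper value outside its range is refused whole. The fingers move at their own pace and stop on an object; "squeeze" is the grip in N (left out, the last holds). Time passes only in rows, so rows that repeat a pose let the fingers close. It gives the time, the measured TCP pose, the force and the opening at its end, in the units of the state.
- env.state(): the state, without advancing time (a new reading comes with each control period).
- imaging.camera(name): name is "scene" or "top" or "wrist"; returns the picture (400x640x3 uint8, red, green, blue); there is no depth.
- imaging.camera_model(name): a dict with "vertical_fov" (degrees; the focal length in pixels is half the picture's height over the tangent of half this angle, whatever the lens; pixels are square), "cx", "cy" (the principal point, pixels), "dist" ([k1, k2, p1, p2, k3] as OpenCV has them; the pictures are not rectified), "R" (3x3) and "t" (3): a world point X has camera coordinates R X + t. Camera axes: x right, y down, z forward; pixel columns grow to the right and rows downward; lengths in m; the calibration is good to about 2 mm. A picture is of the moment at which its call begins: read the wrist's pose just before it. camera_model takes no time and is no camera call; for the wrist camera it gives the pose at the moment of the call.
- ticket.hand_in(): hands the job in, once; it reports no verdict.
The state is a dict: "time_s": time; "joint_pos": joint angles; "qvel": joint speeds; "joint_torque": joint torques, N m; "eef_pos": TCP position; "eef_rot": TCP orientation; "contact_force": force on the tool from outside, world axes, zero at the start; "ft_torque": the same for the moment, N m; "opening": opening from 0.0 (shut) to 1.0 (fully open).
Only numpy, scipy, OpenCV 4.12 (cv2) and the standard library are available. Lean on these libraries where they do the work, as an engineer would, in place of code of your own. Each camera call takes 0.05 s, during which the arm holds its last target.

## Task

At the trade counter's lamp tester, rub the big knurled dial round with the fingertips until its yellow pointer clicks home at the green mark. Only then press the green button on the yellow button box all the way down with a fingertip, let it go and move clear. Grip and lift nothing, and leave the other things on the counter where they are.

Things in the scene. Friction and masses are not known exactly. Their poses are not given: they have to be found in the camera images.
- dial (a joint): dial angle, rad: 0 = pointer at the green mark; grows clockwise seen from above. Detents every 30 degrees: -1.047, -0.524 (white marks), 0 (green), +0.524 (red); stops 0.2 rad beyond the first and last. It starts one or two clicks short of green (negative). It resists with up to about 0.05 N m on the way out of a detent and, past half-way, snaps on into the next.
- dial_top (a point): centre of the dial's flat top face, on its vertical axis, 94 mm above the counter. The dial is a black disc 92 mm across, 16 mm thick, its underside 8 mm above the housing, with grey knurling round its edge and on the outer 19 mm of its top, an aluminium disc in the middle and a yellow pointer bar from centre to edge.
- dial_spindle: spring spindle carrying the dial; origin on the axis at the dial's underside. Pressed from above, the dial starts to sink at about 2 N and is 6 mm down on its stop at about 12 N. A fingertip pressed on the top knurling with 5 to 10 N drives the dial round by friction.
- tester: fixed lamp tester: blue box 240 (x) by 150 (y) by 70 mm high, grey top; origin under its centre, z up. Dial axis at x = -45, y = 0 mm in its frame; the green mark is 59 mm from that axis towards its +x. A white bulb in a holder stands on top at x = +78, y = -38 mm, 60 mm across, its top 190 mm above the counter.
- station: the fixed yellow push-button box, 100 x 75 x 50 mm high; origin under its centre. The green button stands in the middle of its top.
- test_button_top (a point): centre of the top face of the round green test button, 32 mm across; it moves down with the button
- test_button (a joint): travel of the test button, m: 0 released, 0.006 fully down (about 5 N); it springs back when let go
- tape: loose roll of red insulating tape lying flat, 68 mm across, 19 mm high; origin under its centre; leave alone
- socket_plate: loose white socket faceplate lying flat, 82 x 82 x 11 mm; origin under its centre; leave alone
- lamp_carton: loose brown cardboard lamp carton standing, 62 x 62 x 100 mm high; origin under its centre; leave alone
- junction_box: loose grey junction box, 85 x 85 x 40 mm high; origin under its centre; leave alone
- breaker: loose white circuit breaker standing, 50 x 36 x 85 mm high; origin under its centre; leave alone

How it is judged:
By the outcome, as a careful person would: the job done as asked, in the order asked, and still so for the second after the job is handed in, with the robot touching nothing.
It also fails if it takes over 45 s, if anything falls off the work surface, if the arm or the gripper's body presses on something with over 40 N, if the wrist force passes 120 N, or if a joint passes its speed limit or range.

## Working session

There is one attempt and no reset: what is moved stays moved. The work goes in short steps, Python scripts to look and compute and a tool call to move; the robot and the scene stay as the last step left them, time stands still between calls to the robot, and variables do not carry over. Pictures are saved under pics/ and viewed, and the job is handed in when it is done.

Besides the shell and the picture viewer there is one more tool, called after "Request:" as name(argument=value, ...), one argument or row to a line, values as JSON. drive_tool: Moves the arm, as the interface text tells. Its arguments: {"type":"object","properties":{"deltas":{"type":"array"},"squeeze":{"type":"number"}},"required":["deltas"]}

```bash
mkdir -p pics; python3 - <<'E'
from plant import env, imaging, ticket
import cv2
s=env.state();print({k:s[k] for k in('time_s','eef_pos','eef_rot','contact_force','opening')})
for n in('scene','top'):
    im=imaging.camera(n);cv2.imwrite(f'pics/{n}0.png',im[:,:,::-1])
    m=imaging.camera_model(n);print(n,m)
E
```

```text
{'time_s': 0.0, 'eef_pos': array([0.2466558 , 0.57399371, 0.40391968]), 'eef_rot': array([3.14144998e+00, 1.60603091e-03, 1.16493150e+00]), 'contact_force': array([-0.71479007,  0.1288004 , -0.47634725]), 'opening': 0.9999863375699368}
scene {'vertical_fov': 47.37844133568838, 'cx': 324.61219978120744, 'cy': 200.9807184003376, 'dist': array([0.01495717, 0.        , 0.        , 0.        , 0.        ]), 'R': array([[-0.46770347,  0.88372923, -0.01661633],
       [ 0.56059202,  0.28204759, -0.77857931],
       [-0.6833667 , -0.37345923, -0.6273262 ]]), 't': array([ 0.24430921, -0.25839061,  1.82348112])}
top {'vertical_fov': 50.327584049975954, 'cx': 321.9712010147702, 'cy': 197.69710582968733, 'dist': array([-0.02931369,  0.        ,  0.        ,  0.        ,  0.        ]), 'R': array([[ 0.00923732, -0.9998795 , -0.01247665],
       [-0.99241478, -0.00763733, -0.12269705],
       [ 0.12258698,  0.0135154 , -0.99236574]]), 't': array([0.00700788, 0.59364524, 1.33816226])}
```

View pics/scene0.png

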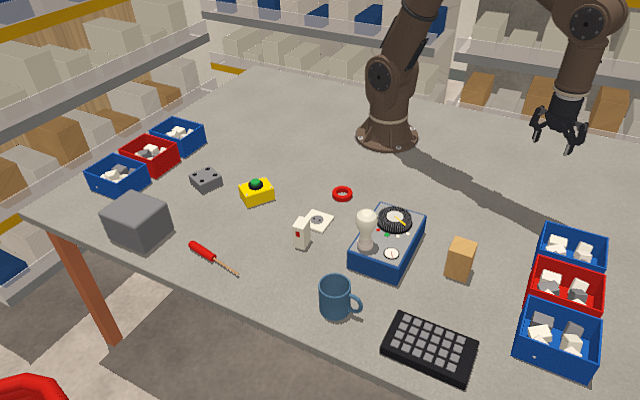

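View pics/top0.png

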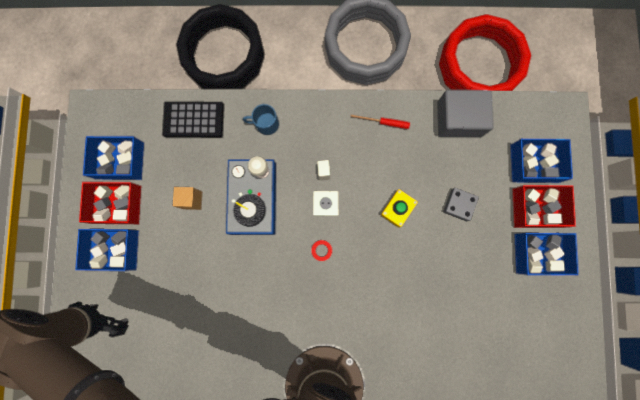

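The top view shows the tester at about (251,197) with its dial at (249,210), and the button box at (400,208) with the green button on it. I'll zoom in and measure.

```bash
cat > h.py <<'E'
import numpy as np,cv2
from plant import env, imaging, ticket
def K(m):
    f=200/np.tan(np.radians(m['vertical_fov'])/2)
    return np.array([[f,0,m['cx']],[0,f,m['cy']],[0,0,1.]])
def ray(m,px,z):
    n=cv2.undistortPoints(np.array([[px]],float),K(m),m['dist'])[0,0]
    R=np.array(m['R']);C=-R.T@m['t'];d=R.T@np.array([n[0],n[1],1])
    return C+d*(z-C[2])/d[2]
def proj(m,X):
    r,_=cv2.Rodrigues(np.array(m['R']))
    return cv2.projectPoints(np.array([X],float),r,np.array(m['t']),K(m),m['dist'])[0][0,0]
def blobs(im,name,lo,hi,amin=4):
    hsv=cv2.cvtColor(im,cv2.COLOR_RGB2HSV);mk=cv2.inRange(hsv,lo,hi)
    n,l,st,c=cv2.connectedComponentsWithStats(mk)
    return [(tuple(np.round(c[i],1)),st[i].tolist()) for i in range(1,n) if st[i][4]>=amin],l
E
python3 - <<'E'
from h import *
im=cv2.imread('pics/top0.png')[:,:,::-1].copy();sc=cv2.imread('pics/scene0.png')[:,:,::-1].copy()
a=cv2.resize(im[145:250,215:285],None,fx=5.5,fy=5.5,interpolation=cv2.INTER_CUBIC)
b=cv2.resize(sc[190:290,340:435],None,fx=4,fy=5.5*105/100/5.5*5.5/1.0,interpolation=cv2.INTER_CUBIC) if 0 else cv2.resize(sc[190:290,340:435],None,fx=4,fy=4,interpolation=cv2.INTER_CUBIC)
cv2.imwrite('pics/zt.png',a[:,:,::-1]);cv2.imwrite('pics/zs.png',b[:,:,::-1])
mt=imaging.camera_model('top');ms=imaging.camera_model('scene')
for nm,I,m in(('top',im,mt),('scene',sc,ms)):
    for c,lo,hi,z in(('green',(45,90,40),(85,255,255),.065),('blue',(100,120,40),(125,255,255),.07),('yellow',(22,140,120),(33,255,255),.05)):
        for p,st in blobs(I,nm,lo,hi,4)[0]:
            print(nm,c,p,st,ray(m,p,z).round(3))
E
```

```text
top green (np.float64(249.5), np.float64(191.3)) [248, 190, 4, 4, 14] [0.609 0.242 0.065]
top green (np.float64(400.6), np.float64(206.9)) [395, 202, 12, 11, 104] [ 0.563 -0.236  0.065]
top blue (np.float64(0.5), np.float64(115.0)) [0, 107, 3, 21, 35] [0.858 1.082 0.07 ]
top blue (np.float64(264.6), np.float64(119.2)) [252, 106, 25, 28, 251] [0.844 0.2   0.07 ]
top blue (np.float64(265.5), np.float64(121.8)) [262, 119, 8, 6, 13] [0.835 0.196 0.07 ]
top blue (np.float64(619.0), np.float64(142.9)) [606, 130, 27, 26, 624] [ 0.775 -0.944  0.07 ]
top blue (np.float64(112.0), np.float64(157.4)) [83, 136, 61, 43, 1498] [0.715 0.692 0.07 ]
top blue (np.float64(541.6), np.float64(160.2)) [511, 139, 62, 44, 1550] [ 0.715 -0.688  0.07 ]
top blue (np.float64(237.5), np.float64(160.0)) [228, 160, 20, 1, 20] [0.709 0.283 0.07 ]
top blue (np.float64(265.4), np.float64(209.2)) [226, 160, 50, 74, 288] [0.552 0.189 0.07 ]
top blue (np.float64(624.4), np.float64(209.7)) [611, 197, 27, 26, 645] [ 0.559 -0.944  0.07 ]
top blue (np.float64(105.6), np.float64(248.5)) [76, 229, 62, 42, 1419] [0.423 0.692 0.
[... 2294 characters left out ...]
, 308, 7, 5, 11] [0.878 0.278 0.07 ]
scene yellow (np.float64(54.1), np.float64(18.6)) [0, 0, 125, 42, 1017] [-0.328 -2.388  0.05 ]
scene yellow (np.float64(633.3), np.float64(2.9)) [626, 0, 14, 7, 81] [-2.156  0.828  0.05 ]
scene yellow (np.float64(39.2), np.float64(26.0)) [39, 25, 2, 3, 4] [-0.191 -2.344  0.05 ]
scene yellow (np.float64(225.8), np.float64(68.5)) [211, 63, 32, 11, 142] [-0.173 -0.919  0.05 ]
scene yellow (np.float64(256.3), np.float64(193.5)) [238, 178, 37, 30, 637] [ 0.593 -0.21   0.05 ]
scene yellow (np.float64(8.3), np.float64(223.2)) [0, 215, 21, 19, 139] [ 1.047 -0.791  0.05 ]
scene yellow (np.float64(401.3), np.float64(221.6)) [396, 217, 10, 9, 18] [0.512 0.252 0.05 ]
```

```bash
ls pics
```

```text
scene0.png
top0.png
zs.png
zt.png
```

View pics/zt.png

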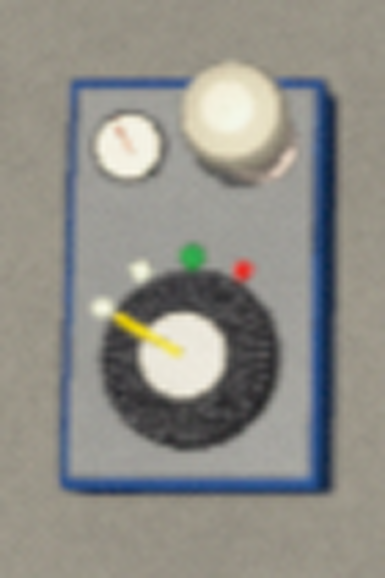

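View pics/zs.png

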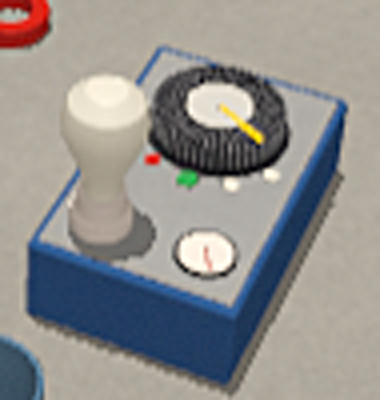

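```bash
python3 - <<'E'
from h import *
im=cv2.imread('pics/top0.png')[:,:,::-1].copy();sc=cv2.imread('pics/scene0.png')[:,:,::-1].copy()
mt=imaging.camera_model('top');ms=imaging.camera_model('scene')
def tri(a,b):
    A=[];r=[]
    for m,p in((mt,a),(ms,b)):
        C=ray(m,p,0);D=ray(m,p,.5)-C;D/=np.linalg.norm(D);P=np.eye(3)-np.outer(D,D);A.append(P);r.append(P@C)
    x=np.linalg.lstsq(np.vstack(A),np.hstack(r),rcond=None)[0]
    return x,np.linalg.norm(np.vstack(A)@x-np.hstack(r))
# top: disc (bright, low sat) near dial
def disc(I,box):
    x0,y0,x1,y1=box;h=cv2.cvtColor(I[y0:y1,x0:x1],cv2.COLOR_RGB2HSV)
    g=((h[...,2]>170)).astype(np.uint8)
    n,l,st,c=cv2.connectedComponentsWithStats(g)
    i=1+np.argmax(st[1:,4]);h2=cv2.convexHull(np.argwhere(l==i)[:,::-1].astype(np.int32))
    M=cv2.moments(h2);return (M['m10']/M['m00']+x0,M['m01']/M['m00']+y0),st[i].tolist()
dt=disc(im,(241,201,257,218));ds=disc(sc,(384,207,408,224))
print(dt,ds);print('top@.094',ray(mt,dt[0],.094),'scene',ray(ms,ds[0],.094),tri(dt[0],ds[0]))
# dark dial in top
g=cv2.cvtColor(im,cv2.COLOR_RGB2GRAY)[195:230,228:272];
n,l,st,c=cv2.connectedComponentsWithStats((g<85).astype(np.uint8))
i=1+np.argmax(st[1:,4]);hull=cv2.convexHull(np.argwhere(l==i)[:,::-1].astype(np.int32));e=cv2.minEnclosingCircle(hull);print('dark',e,ray(mt,(e[0][0]+228,e[0][1]+195),.094))
print('grn mark top/scene @.07',ray(mt,(249.5,191.3),.07),ray(ms,(386.5,233.8),.07))
print('button',tri((400.6,206.9),(254.7,182.2)))
for z in(.05,.06,.07):print(z,ray(mt,(400.6,206.9),z).round(4),ray(ms,(254.7,182.2),z).round(4))
for I,b,n in((im,(375,180,425,235),'bt'),(sc,(230,165,285,215),'bs')):
    cv2.imwrite(f'pics/{n}.png',cv2.resize(I[b[1]:b[3],b[0]:b[2]],None,fx=8,fy=8,interpolation=cv2.INTER_CUBIC)[:,:,::-1])
a=cv2.imread('pics/bt.png');b=cv2.imread('pics/bs.png');H=max(a.shape[0],b.shape[0])
c=np.zeros((H,a.shape[1]+b.shape[1],3),np.uint8);c[:a.shape[0],:a.shape[1]]=a;c[:b.shape[0],a.shape[1]:]=b;c=cv2.resize(c,None,fx=.9,fy=.9);cv2.imwrite('pics/b.png',c)
# tester corners in top zoom
for p in((72,80),(327,80),(62,490),(327,490)):
    q=(215+p[0]/5.5-.5,145+p[1]/5.5-.5);print('corner',ray(mt,q,.07).round(4))
E
```

```text
((247.73254670599803, 208.96165191740414), [0, 1, 15, 15, 188]) ((395.3557692307692, 216.64957264957266), [3, 4, 18, 13, 162])
top@.094 [0.54960329 0.24055359 0.094     ] scene [0.54852033 0.24359191 0.094     ] (array([0.54902033, 0.24210363, 0.09366661]), np.float64(0.002254624154562205))
dark ((21.503860473632812, 15.113899230957031), 16.08230972290039) [0.54607184 0.23494667 0.094     ]
grn mark top/scene @.07 [0.60807738 0.24119476 0.07      ] [0.60172169 0.23971432 0.07      ]
button (array([ 0.5624181 , -0.2357099 ,  0.06632667]), np.float64(0.000547432031202787))
0.05 [ 0.5643 -0.2389  0.05  ] [ 0.5448 -0.2497  0.05  ]
0.06 [ 0.5633 -0.2371  0.06  ] [ 0.5555 -0.2409  0.06  ]
0.07 [ 0.5622 -0.2354  0.07  ] [ 0.5662 -0.2321  0.07  ]
corner [0.7118 0.3148 0.07  ]
corner [0.7126 0.166  0.07  ]
corner [0.4739 0.3118 0.07  ]
corner [0.4753 0.1605 0.07  ]
```

View pics/b.png

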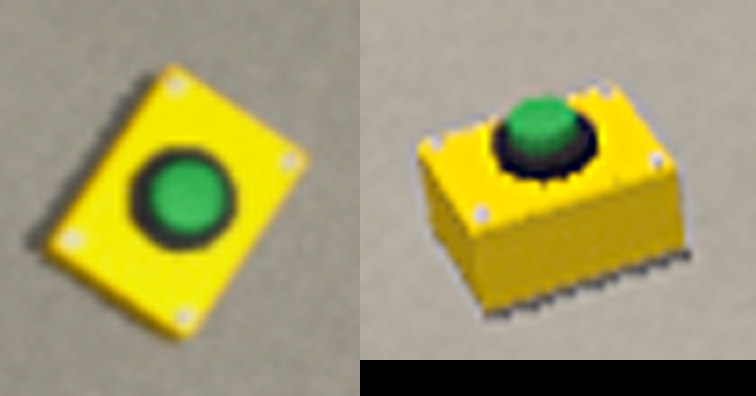

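Pointer is at the far white mark, so it's two clicks short and needs 60° clockwise. The dial axis is at about (0.549, 0.241), and triangulated disc height 0.0937 against the 0.094 given. The button top is at about (0.562, -0.2355). My plan is to straddle the knurling with both fingertips (about 60 mm gap), press lightly and yaw about the axis.

Request:
drive_tool(
  deltas=[1, -1, 0, 0, 60, 2.5, -2.5, 0, 0, 60, 4, -4, 0, 0, 60, 5.5, -6, 0, 0, 60, 7, -8, -0.5, 0, 60, 8.5, -9.5, -1, 0, 60, 10, -11, -1.5, 0, 60, 11, -12, -2, 0, 60, 11.7, -12.8, -2.5, 0, 60, 12.1, -13.3, -3, 0, 60, 12.1, -13.3, -3, 0, 60, 12.1, -13.3, -3, 0, 60],
)

```text
time_s: 1.6
eef_pos: [0.5485, 0.2428, 0.3292]
eef_rot: [-3.141, 0.001, 1.167]
contact_force: [0.6, -0.0, 0.4]
opening: 0.699
```

```bash
python3 - <<'E'
from h import *
for n in('wrist','scene','top'):
    im=imaging.camera(n);cv2.imwrite(f'pics/{n}1.png',im[:,:,::-1])
    if n=='wrist':
        m=imaging.camera_model(n)
        print(proj(m,(.549,.2415,.094)),proj(m,(.608,.2415,.07)))
s=env.state();print({k:s[k] for k in('time_s','eef_pos','eef_rot','contact_force','opening','joint_pos')})
a=cv2.imread('pics/scene1.png')[120:290,300:470];b=cv2.imread('pics/top1.png')[130:250,190:310]
cv2.imwrite('pics/z1.png',np.hstack([cv2.resize(a,(400,400)),cv2.resize(b,(400,400))]))
E
```

```text
[318.17591073 220.98357627] [347.51019922 275.60020939]
{'time_s': 1.75, 'eef_pos': array([0.54860294, 0.24279969, 0.32956715]), 'eef_rot': array([3.14140540e+00, 3.86367494e-04, 1.16687217e+00]), 'contact_force': array([ 0.73344662,  0.18918505, -1.04173172]), 'opening': 0.7033697136719621, 'joint_pos': array([-0.60177487,  0.46374594,  0.13590448,  1.735871  , -0.07424557,
        0.94716013,  0.73021971])}
```

View pics/wrist1.png

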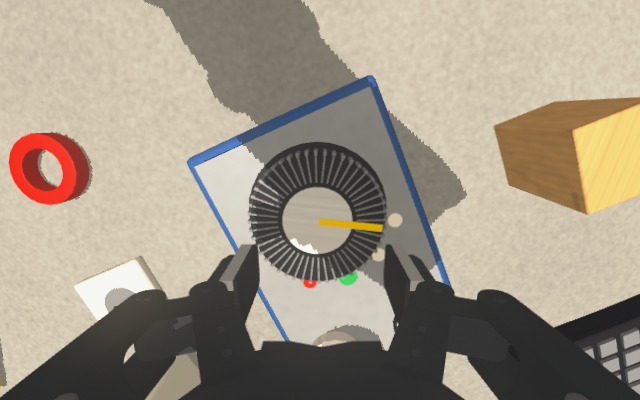

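View pics/z1.png

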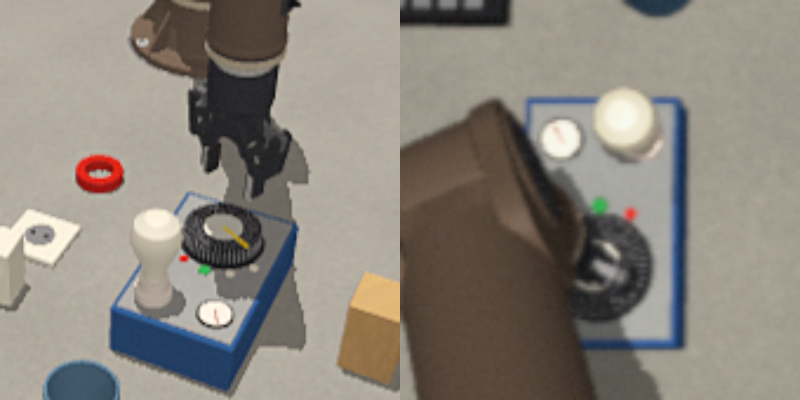

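Wrist view puts the disc centre at about (317,220), within 1 px of where my axis predicts it. The pointer lies toward the far white mark at (395,220), and the fingers are centred. Lowering now.

Request:
drive_tool(
  deltas=[0, -0.05, -0.6, 0, 60, 0, -0.05, -1.2, 0, 60, 0, -0.05, -1.8, 0, 60, 0, -0.05, -2.2, 0, 60, 0, -0.05, -2.4, 0, 60, 0, -0.05, -2.4, 0, 60],
)

```text
time_s: 2.5
eef_pos: [0.5486, 0.2415, 0.2693]
eef_rot: [-3.142, 0.001, 1.167]
contact_force: [-0.8, -0.4, 0.8]
opening: 0.699
```

Request:
drive_tool(
  deltas=[0, 0, -0.1, 0, 60, 0, 0, -0.15, 0, 60, 0, 0, -0.15, 0, 60],
)

```text
time_s: 2.88
eef_pos: [0.5487, 0.2415, 0.2656]
eef_rot: [3.142, 0.001, 1.167]
contact_force: [0.3, -0.6, 0.5]
opening: 0.702
```

Request:
drive_tool(
  deltas=[0, 0, -0.1, 0, 60, 0, 0, -0.15, 0, 60, 0, 0, -0.15, 0, 60],
)

```text
time_s: 3.25
eef_pos: [0.5486, 0.2415, 0.2618]
eef_rot: [-3.142, 0.001, 1.167]
contact_force: [0.4, 0.5, -0.2]
opening: 0.7
```

Request:
drive_tool(
  deltas=[0, 0, -0.1, 0, 60, 0, 0, -0.1, 0, 60],
)

```text
time_s: 3.5
eef_pos: [0.5487, 0.2415, 0.2594]
eef_rot: [3.142, 0.001, 1.167]
contact_force: [-1.2, 0.7, 4.1]
opening: 0.703
```

```bash
python3 - <<'E'
from h import *
for n in('wrist','scene'):
    im=imaging.camera(n);cv2.imwrite(f'pics/{n}2.png',im[:,:,::-1])
a=cv2.imread('pics/scene2.png')[150:290,330:470];b=cv2.imread('pics/wrist2.png')
cv2.imwrite('pics/z2.png',np.hstack([cv2.resize(a,(300,300)),cv2.resize(b,(480,300))]))
E
```

```text
(no output)
```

View pics/z2.png

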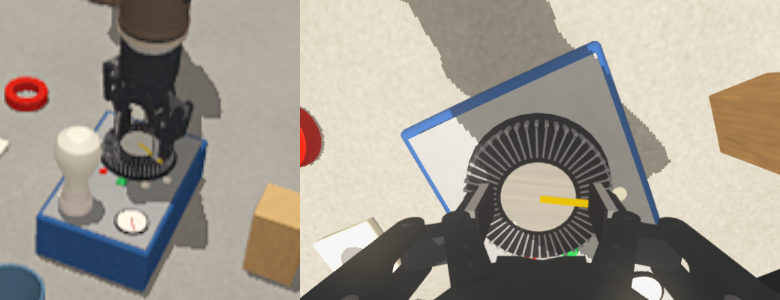

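Both fingertips rest on the knurling at (600,205) and (478,205), with contact at TCP z of about 0.26. Next I press to about 8 N, then turn.

Request:
drive_tool(
  deltas=[0, 0, -0.09, 0, 60, 0, 0, -0.09, 0, 60],
)

```text
time_s: 3.85
eef_pos: [0.5487, 0.2415, 0.2576]
eef_rot: [3.141, 0.0, 1.167]
contact_force: [-1.7, -0.0, 6.7]
opening: 0.704
```

Request:
drive_tool(
  deltas=[0, 0, 0, -0.5, 60, 0, 0, 0, -1, 60, 0, 0, 0, -1.5, 60, 0, 0, 0, -2, 60, 0, 0, 0, -2.5, 60, 0, 0, 0, -3, 60, 0, 0, 0, -3.5, 60, 0, 0, 0, -4, 60, 0, 0, 0, -4.5, 60, 0, 0, 0, -5, 60, 0, 0, 0, -5.5, 60, 0, 0, 0, -6, 60, 0, 0, 0, -6, 60],
)

```text
time_s: 5.48
eef_pos: [0.5494, 0.2413, 0.2582]
eef_rot: [3.14, -0.001, 0.642]
contact_force: [1.0, -0.6, 5.9]
opening: 0.703
```

```bash
python3 - <<'E'
from h import *
for n in('wrist','scene'):
    im=imaging.camera(n);cv2.imwrite(f'pics/{n}3.png',im[:,:,::-1])
print(env.state()['ft_torque'],env.state()['contact_force'])
a=cv2.imread('pics/scene3.png')[150:290,330:470];b=cv2.imread('pics/wrist3.png')
cv2.imwrite('pics/z3.png',np.hstack([cv2.resize(a,(300,300)),cv2.resize(b,(480,300))]))
E
```

```text
[-0.28939298 -0.104003    0.00446796] [ 1.55719513 -2.72729781  4.8673743 ]
```

View pics/z3.png

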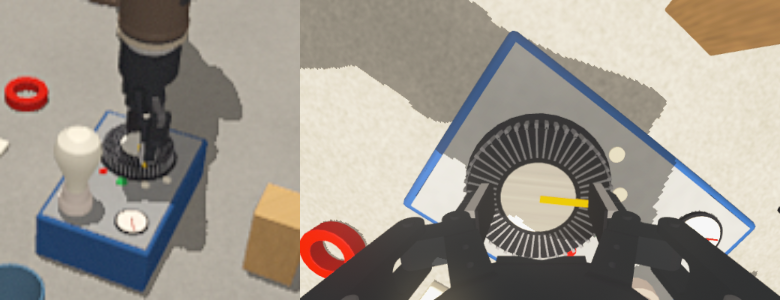

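The dial turned with the fingers: the pointer is in the same place relative to the gripper and now sits at the second white mark. Continuing another 30°.

Request:
drive_tool(
  deltas=[0, 0, -0.04, -0.5, 60, 0, 0, -0.04, -1, 60, 0, 0, -0.04, -1.5, 60, 0, 0, -0.04, -2, 60, 0, 0, -0.04, -2.5, 60, 0, 0, -0.04, -3, 60, 0, 0, -0.04, -3.5, 60, 0, 0, -0.04, -4, 60, 0, 0, -0.04, -4.5, 60, 0, 0, -0.04, -5, 60, 0, 0, -0.04, -5.5, 60, 0, 0, -0.04, -6, 60, 0, 0, -0.04, -6, 60],
)

```text
time_s: 7.2
eef_pos: [0.55, 0.2408, 0.2578]
eef_rot: [3.14, -0.003, 0.118]
contact_force: [-0.6, -2.3, 7.4]
opening: 0.704
```

```bash
python3 - <<'E'
from h import *
for n in('wrist','scene'):
    im=imaging.camera(n);cv2.imwrite(f'pics/{n}4.png',im[:,:,::-1])
a=cv2.imread('pics/scene4.png')[150:290,330:470];b=cv2.imread('pics/wrist4.png')
cv2.imwrite('pics/z4.png',np.hstack([cv2.resize(a,(300,300)),cv2.resize(b,(480,300))]))
E
```

```text
(no output)
```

View pics/z4.png

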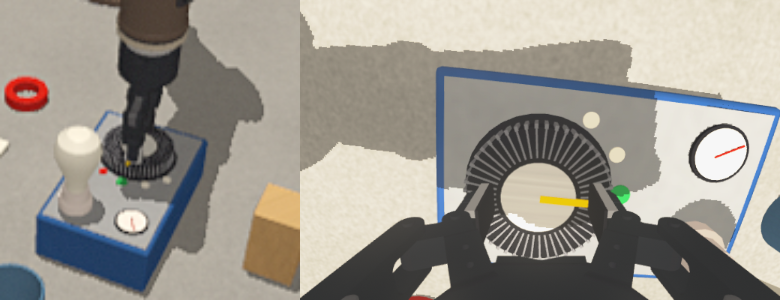

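The pointer now aims at the green mark at (622,195). Lifting straight off to check.

Request:
drive_tool(
  deltas=[0, 0, 0.1, 0, 60, 0, 0, 0.3, 0, 60, 0, 0, 0.8, 0, 60, 0, 0, 1.8, 0, 60, 0, 0, 3, 0, 60, 0, 0, 4.2, 0, 60, 0, 0, 5.2, 0, 60, 0, 0, 5.6, 0, 60, 0, 0, 5.6, 0, 60],
)

```text
time_s: 8.43
eef_pos: [0.55, 0.2409, 0.3983]
eef_rot: [3.141, -0.004, 0.119]
contact_force: [0.1, 0.3, -0.5]
opening: 0.703
```

```bash
python3 - <<'E'
from h import *
m=imaging.camera_model('wrist')
im=imaging.camera('wrist');cv2.imwrite('pics/wrist5.png',im[:,:,::-1])
print(env.state()['time_s'],env.state()['eef_pos'])
c=proj(m,(.549,.2415,.094));print(c)
bl,l=blobs(im,'',(18,140,90),(35,255,255),15)
for p,st in bl:
    if np.hypot(*(np.array(p)-c))<80:
        X=ray(m,p,.094);print('yellow',p,st,X, 'angle from +x, ccw deg',np.degrees(np.arctan2(X[1]-.2415,X[0]-.549)))
for p,st in blobs(im,'',(45,90,40),(85,255,255),15)[0]:
    X=ray(m,p,.07);print('green',p,st,X,np.degrees(np.arctan2(X[1]-.2415,X[0]-.549)))
E
```

```text
8.475 [0.54975345 0.24086279 0.39741669]
[318.80525527 194.65065958]
yellow (np.float64(345.7), np.float64(198.5)) [320, 194, 49, 11, 273] [0.57329274 0.24080978 0.094     ] angle from +x, ccw deg -1.6274822397216602
green (np.float64(378.9), np.float64(196.3)) [371, 189, 16, 15, 177] [0.60783729 0.24086536 0.07      ] -0.6179923452205084
```

View pics/wrist5.png

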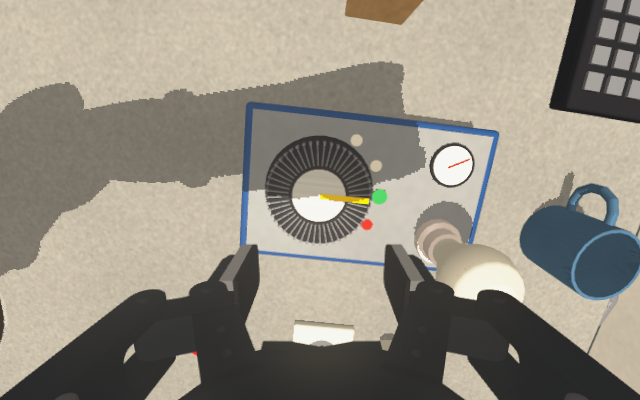

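The pointer is at -1.6° and the green mark at -0.6° about the axis, so the dial has clicked home. Now over to the button with the fingers shut.

Request:
drive_tool(
  deltas=[0, -1, 0, 0, 30, 0, -2.8, 0, 0, 10, 0.1, -4.8, 0, 0, 0, 0.2, -6.8, 0, 0, 0, 0.2, -8.8, 0, 0, 0, 0.3, -10.8, 0, 0, 0, 0.3, -12.8, 0, 0, 0, 0.4, -14.8, -0.5, 0, 0, 0.5, -16.5, -1, 0, 0, 0.5, -18, -2, 0, 0, 0.5, -18.8, -3, 0, 0, 0.5, -19.1, -3.8, 0, 0, 0.5, -19.1, -4.2, 0, 0, 0.5, -19.1, -4.2, 0, 0],
)

```text
time_s: 10.22
eef_pos: [0.5623, -0.2355, 0.2918]
eef_rot: [3.141, -0.001, 0.12]
contact_force: [0.2, -0.1, 0.3]
opening: -0.004
```

```bash
python3 - <<'E'
from h import *
m=imaging.camera_model('wrist');s=env.state()
im=imaging.camera('wrist');cv2.imwrite('pics/wrist6.png',im[:,:,::-1])
sc=imaging.camera('scene');cv2.imwrite('pics/scene6.png',sc[:,:,::-1])
print(s['time_s'],s['eef_pos'],s['opening'],s['contact_force'])
print(proj(m,s['eef_pos']-[0,0,.173]),proj(m,(.562,-.2355,.068)))
for p,st in blobs(im,'',(45,90,40),(85,255,255),15)[0]:
    for z in(.064,.068,.072): print('green',p,st,ray(m,p,z))
E
```

```text
10.225 [ 0.5622577  -0.23551997  0.29177325] -0.0036263082526985157 [ 0.16277491 -0.14938823  0.33503511]
[320.58650983 260.37306041] [320.23047873 225.76368371]
green (np.float64(320.6), np.float64(222.3)) [297, 200, 49, 45, 1669] [ 0.56211639 -0.23448423  0.064     ]
green (np.float64(320.6), np.float64(222.3)) [297, 200, 49, 45, 1669] [ 0.56195547 -0.23313047  0.068     ]
green (np.float64(320.6), np.float64(222.3)) [297, 200, 49, 45, 1669] [ 0.56179456 -0.23177672  0.072     ]
```

View pics/wrist6.png

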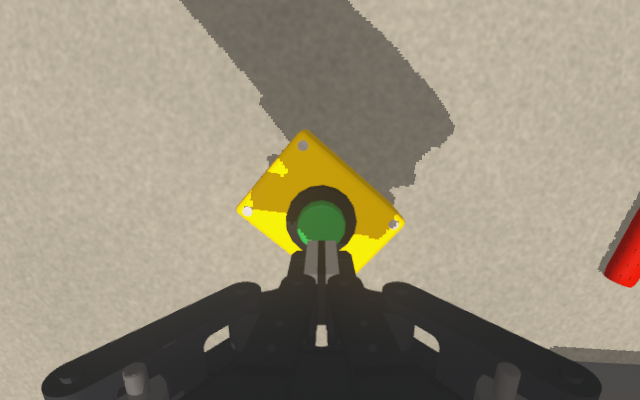

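View pics/scene6.png

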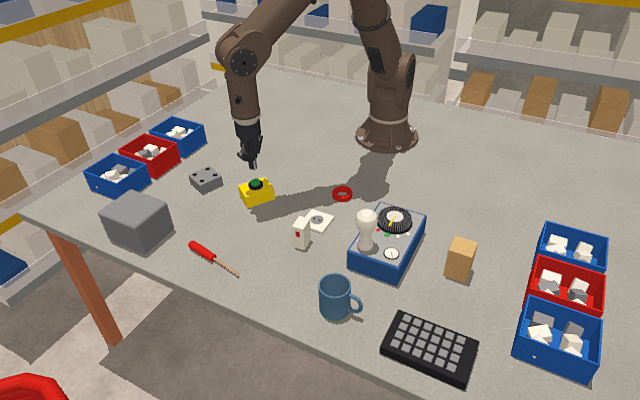

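Shut fingertips hang over the green button, centred at about (320,222) against my predicted (320,226). Moving down to just above it.

Request:
drive_tool(
  deltas=[0, 0.03, -0.6, 0, 0, 0, 0.03, -1.2, 0, 0, 0, 0.03, -1.6, 0, 0, 0, 0.03, -1.7, 0, 0, 0, 0.03, -1.7, 0, 0],
)

```text
time_s: 10.95
eef_pos: [0.5627, -0.2351, 0.2503]
eef_rot: [3.14, -0.003, 0.12]
contact_force: [-0.1, 0.6, -0.3]
opening: -0.005
```

Request:
drive_tool(
  deltas=[0, 0, -0.08, 0, 0, 0, 0, -0.12, 0, 0, 0, 0, -0.12, 0, 0],
)

```text
time_s: 11.32
eef_pos: [0.5627, -0.2351, 0.2474]
eef_rot: [3.14, -0.003, 0.12]
contact_force: [-0.8, -0.2, -0.1]
opening: 0.001
```

Request:
drive_tool(
  deltas=[0, 0, -0.08, 0, 0, 0, 0, -0.12, 0, 0, 0, 0, -0.12, 0, 0],
)

```text
time_s: 11.7
eef_pos: [0.5628, -0.2352, 0.2445]
eef_rot: [3.14, -0.003, 0.12]
contact_force: [0.2, 0.3, 2.0]
opening: 0.004
```

Request:
drive_tool(
  deltas=[0, 0, -0.08, 0, 0, 0, 0, -0.12, 0, 0, 0, 0, -0.12, 0, 0],
)

```text
time_s: 12.08
eef_pos: [0.5628, -0.2352, 0.2416]
eef_rot: [3.14, -0.003, 0.12]
contact_force: [-0.6, 0.5, 2.8]
opening: -0.002
```

Request:
drive_tool(
  deltas=[0, 0, -0.08, 0, 0, 0, 0, -0.14, 0, 0, 0, 0, -0.14, 0, 0],
)

```text
time_s: 12.45
eef_pos: [0.5628, -0.2353, 0.2393]
eef_rot: [3.141, -0.004, 0.12]
contact_force: [-6.1, 2.6, 18.7]
opening: 0.003
```

Request:
drive_tool(
  deltas=[0, 0, -0.06, 0, 0, 0, 0, -0.1, 0, 0, 0, 0, -0.1, 0, 0],
)

```text
time_s: 12.82
eef_pos: [0.5627, -0.2356, 0.2391]
eef_rot: [3.141, -0.006, 0.119]
contact_force: [-8.6, 6.2, 31.4]
opening: -0.002
```

The force jumped from 3 N to 31 N within a fraction of a millimetre, so the button is on its stop after about 6 mm. Releasing and moving clear.

Request:
drive_tool(
  deltas=[0, 0, 0.2, 0, 0, 0, 0, 0.6, 0, 0, 0, 0, 1.5, 0, 0, 0, 0, 3, 0, 0, 0, 0, 4.5, 0, 0, -0.5, 0, 6, 0, 0, -1.5, 0, 6.5, 0, 0, -3, 0, 6.8, 0, 0, -4, 0, 7, 0, 0, -4, 0, 7, 0, 0, -4, 0, 7, 0, 0],
)

```text
time_s: 14.2
eef_pos: [0.4632, -0.2353, 0.4142]
eef_rot: [3.141, -0.006, 0.12]
contact_force: [0.7, -0.1, -0.8]
opening: 0.0
```

```bash
python3 - <<'E'
from h import *
s=env.state();print(s['time_s'],s['eef_pos'],s['contact_force'],np.abs(s['qvel']).max())
for n in('scene','top'):
    im=imaging.camera(n);cv2.imwrite(f'pics/{n}7.png',im[:,:,::-1])
a=cv2.imread('pics/scene7.png');b=cv2.imread('pics/top7.png');bt=imaging.camera_model('top')
cv2.imwrite('pics/z7.png',np.vstack([np.hstack([cv2.resize(a[165:290,225:485],(400,192)),cv2.resize(b[145:255,165:425],(400,169)) if 0 else cv2.resize(b[135:260,215:475],(400,192))]),np.hstack([cv2.resize(a[190:290,340:440],(400,400)),cv2.resize(b[150:250,200:300],(400,400))])]))
a0=cv2.imread('pics/top0.png');print()
for p,st in blobs(a[:,:,::-1].copy(),'',(45,90,40),(85,255,255),15)[0]:print('scene green',p,st)
for p,st in blobs(b[:,:,::-1].copy(),'',(22,140,120),(33,255,255),8)[0]:
    if 225<p[0]<280:
        X=ray(bt,p,.094);print('pointer',p,X,np.degrees(np.arctan2(X[1]-.241,X[0]-.549)))
E
```

```text
14.2 [ 0.46322634 -0.23531839  0.41415704] [ 0.6993137 -0.1165909 -0.7589585] 0.014285383814490356

scene green (np.float64(254.7), np.float64(182.2)) [250, 179, 10, 8, 64]
scene green (np.float64(386.5), np.float64(233.8)) [384, 232, 6, 5, 19]
pointer (np.float64(248.0), np.float64(199.3)) [0.57969965 0.24064014 0.094     ] -0.6715833848122195
```

View pics/z7.png

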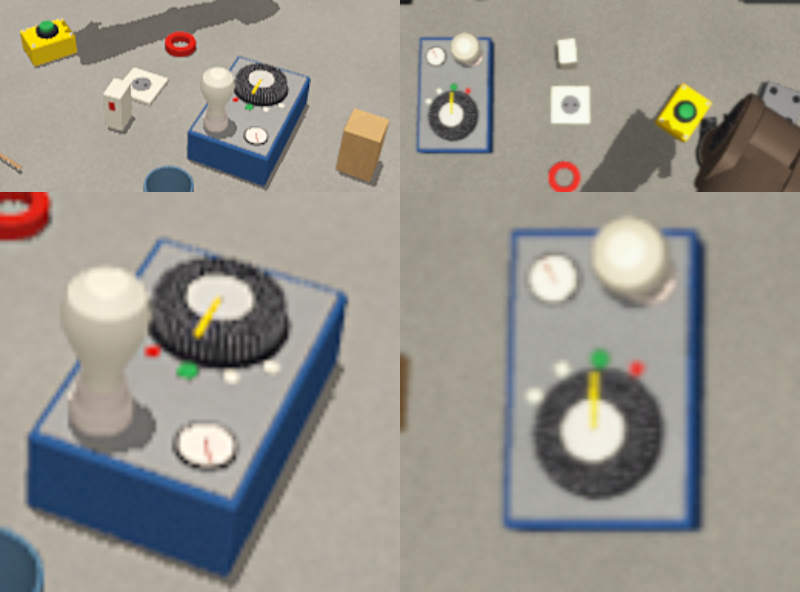

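The pointer is at green, the button is back at its starting pixel (254.7,182.2), and the other things haven't moved. The arm is clear and still.

```bash
python3 -c "
from plant import ticket
print(ticket.hand_in())"
```

```text
the job is handed in; nothing more can be done
None
```

The job is done and handed in at about 14.3 s of the 45 s allowed; the hand-in gave no verdict.

- **Dial:** I rested both open fingertips on the top knurling, pressed with about 6–8 N and turned it 60° clockwise (two clicks). After I lifted off, the pointer read within about 1° of the green mark in the wrist view. At the end the top view still showed it home.
- **Button:** With the dial confirmed home, I pressed the green button with the shut fingertips. It sank about 6 mm to its stop, where the force rose to about 31 N, below the 40 N limit. I then let it go and moved the arm clear.
- **Last checks:** The button was back at its starting position in the scene view. The other things in view had not visibly moved, and the arm was still with no contact force beyond sensor noise. The junction box was partly hidden by the arm in the final top view, so I did not check it separately; the arm never went near it.
- **Disagreements:** The top and scene views differed by up to 3 mm on the dial axis, and the wrist view settled it to within 1 px. One rough estimate of the axis, from the dial's dark outline, was up to 7 mm off and I left it out.

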